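# Fill the nut jar through the swing funnel

### The job

Swing the orange funnel fully home over the clear jar, then tip the scoop of steel nuts over the funnel so that all six nuts drop into the jar. Set the empty scoop back upright on the bench and let go, leaving the funnel over the jar; leave the scoop of wooden dowels, the hammer and the glue bottle undisturbed.

Things in the scene. Friction and masses are not known exactly. Their poses are not given: they have to be found in the camera images.
- funnel (a joint): swing of the funnel arm about its upright hinge, rad: 0 = against the stop with the funnel straight over the jar; grows (to 1.5) as the funnel is swung away towards the stand's +y side. Rubbing hinge (about 0.08 N m), no spring: it stays where it is left.
- jar_mouth (a point): centre of the open mouth of the narrow clear jar, 77 mm above the bench. The jar (inside diameter 48 mm, 3 mm wall) is clamped on the stand's blue base (225 x 100 x 8 mm) and cannot be moved. Frame of the fixed stand: z up, x from the jar to the hinge post; the hinge axis is 130 mm along +x from here.
- jar_floor (a point): centre of the jar's inner floor, 11 mm above the bench, straight below the mouth (66 mm deep inside).
- funnel_mouth (a point): centre of the orange funnel's top rim, 153 mm above the bench, 130 mm from the hinge axis. The rim is 128 mm across, the cone 50 mm deep, the spout 38 mm inside and ends 5 mm above the jar's mouth. Turns with the arm.
- funnel_peg (a point): grip point on the black upright peg (16 mm diameter) with which the funnel is swung: 178 mm above the bench, on the arm's line 210 mm from the hinge axis, 80 mm beyond the funnel's centre and 16 mm outside its rim. The peg's top is at 193 mm; its upper 40 mm stand free above the rim.
- nut_scoop_grip (a point): centre of the upright wooden grip block of the red scoop holding the six steel nuts: block 22 (x) by 20 (y) mm, 82 mm tall from the bench up, behind the tray's back wall; this point is on its axis, 62 mm above the bench. Axes of the scoop: x level towards its open front, z up.
- nut_scoop_lip (a point): middle of the front edge of the nut scoop's flat floor, 4 mm above its underside, 131 mm ahead of the grip's axis and 58 mm below the grip point; same axes. Tray 120 x 78 mm outside, side and back walls 34 mm tall (sides 22 mm over the front 35 mm), 4 mm thick; front fully open, no lip. Empty about 0.11 to 0.22 kg. The nuts begin to slide when it is tipped 25 to 36 degrees.
- dowel_scoop_grip (a point): centre of the upright wooden grip block of the red scoop holding the three short wooden dowels: block 22 (x) by 20 (y) mm, 82 mm tall from the bench up, behind the tray's back wall; this point is on its axis, 62 mm above the bench. Axes of the scoop: x level towards its open front, z up. Same scoop, either order side by side; not to be disturbed.
- hammer_grip (a point): point on the handle of a loose claw hammer lying on the bench to the left of the stand; a bystander, not to be disturbed.
- glue: white glue bottle with orange cap, 48 mm diameter, 140 mm tall, origin under its centre; a loose bystander, not to be disturbed.
- nut0: steel hex nut, 18 mm across and 8 mm thick, about 12 g, lying flat in the nut scoop; origin at its centre.
- nut1: steel hex nut, 18 mm across and 8 mm thick, about 12 g, lying flat in the nut scoop; origin at its centre.
- nut2: steel hex nut, 18 mm across and 8 mm thick, about 12 g, lying flat in the nut scoop; origin at its centre.
- nut3: steel hex nut, 18 mm across and 8 mm thick, about 12 g, lying flat in the nut scoop; origin at its centre.
- nut4: steel hex nut, 18 mm across and 8 mm thick, about 12 g, lying flat in the nut scoop; origin at its centre.
- nut5: steel hex nut, 18 mm across and 8 mm thick, about 12 g, lying flat in the nut scoop; origin at its centre.
- dowel0: wooden dowel pin, 12 mm thick and 44 mm long, in the other scoop; origin at its centre; stays there.
- dowel1: wooden dowel pin, 12 mm thick and 44 mm long, in the other scoop; origin at its centre; stays there.
- dowel2: wooden dowel pin, 12 mm thick and 44 mm long, in the other scoop; origin at its centre; stays there.
There are look-alikes about, which are no part of the job. What is shaped like the part that bears nut_scoop_grip but turquoise is not meant.

How it is judged:
By the outcome, as a careful person would: the job done as asked, in the order asked, and still so for the second after the job is handed in, with the robot touching nothing.
It also fails if it takes over 64 s, if anything falls off the work surface, if the arm or the gripper's body presses on something with over 40 N, if the wrist force passes 120 N, or if a joint passes its speed limit or range.

### The arm

A 7-joint arm with a two-finger parallel gripper is mounted at the origin on the work surface. World frame = base frame: x ahead of the robot, y to its left, z up, the work surface at z = 0. Lengths are in m, angles in rad, forces in N, time in s.
With the tool pointing down it reaches from about 0.4 to 0.9 m from the base axis. Payload 5.6 kg.
Tool frame: the origin (TCP) lies at the very end of the fingers, on their centre line; the grasp point (between the pads) lies 19 mm behind it (r.grasp_offset is the distance from the TCP to the grasp point, in m); z points along the fingers, y is the line along which they close (so a half turn about z gives the same grasp; the last joint's range is limited). The gripper opens to 92 mm and grips with 3 to 60 N. Pads are 20 mm wide; open, the fingers measure 128 mm over their backs; the gripper's body (75 mm by 189 mm) begins 69 mm behind the grasp point.
Start: joints at [-1.187, 0.468, -0.012, 1.603, 0.006, 1.071, -0.056], TCP at [0.269, 0.592, 0.215] pointing down, gripper open.
Joint ranges: [-2.53, 2.53], [-0.31, 2.02], [-1.57, 1.55], [0.28, 2.44], [-1.29, 4.43], [0.15, 1.84], [-2.92, 2.92]. Speed limits (rad/s): [2.57, 2.57, 3.14, 3.14, 3.14, 3.14, 3.14].

### API

Orientations are given as a 3x3 rotation matrix whose columns are the frame's x, y, z axes.
In Python, from station import r gives the robot as it stands. The module is installed in compiled form; this text tells all that it offers.
- The arm moves only by the shell command python3 -m creep 'ROWS' [OPENING]. ROWS is JSON, a list that holds one entry, the list of rows, each a list of 4 numbers: the shift along the tool's x, y, z in units of 40 mm (1.0 is 40 mm), then the turn about the tool's z in units of 8 degrees (1.0 is 8 degrees). In form: [[[x, y, z, twist], ...]]. A call has 1 to 5 rows; each row is the pose to reach, as a shift and turn from the pose commanded when the call began, along the tool's axes at that moment; what a row does not reach only later rows make up. A row lasts 1/8 s, in which the tool goes at most 62.5 mm and 10.7 degrees, less where a joint would pass 70% of its speed; a pose out of reach is approached as far as the arm can. A call with a gripper value outside its range is refused whole. OPENING is the gripper command: -1 is shut, 1 is fully open, values between are in proportion, set as the call begins (- or left out, the last holds). The fingers move at their own pace and stop on an object; the grip force is fixed at half the most. Time passes only in rows, so rows that repeat a pose let the fingers close. It gives the time, the measured TCP pose, the force, the opening and the grip force at its end, in the units of the state.
- r.read_state(): the state, without advancing time (a new reading comes with each control period).
- r.camera(name): name is "side" or "top"; returns the picture (400x640x3 uint8, blue, green, red); there is no depth.
- r.get_calibration(name): a dict with "fovy" (degrees; the focal length in pixels is half the picture's height over the tangent of half this angle, whatever the lens; pixels are square), "cx", "cy" (the principal point, pixels), "R" (3x3) and "t" (3): a world point X has camera coordinates R X + t. Camera axes: x right, y down, z forward; pixel columns grow to the right and rows downward; lengths in m; the calibration is good to about 2 mm. A picture is of the moment at which its call begins. get_calibration takes no time and is no camera call.
- r.close_job(): hands the job in; it is judged then, once.
The state is a dict: "time_s": time; "joints": joint angles; "joint_velocities": joint speeds; "joint_torque": joint torques, N m; "eef_pos": TCP position; "orientation": TCP orientation; "contact_force": force on the tool from outside, world axes, zero at the start; "wrist_torque": the same for the moment, N m; "gripper_width": finger opening in m; "grip_force": force on a finger pad.
Only numpy, scipy, OpenCV 4.12 (cv2) and the standard library are available. Lean on these libraries where they do the work, as an engineer would, in place of code of your own. Each camera call takes 0.05 s, during which the arm holds its last target. There are 200 camera calls.

## Working session

There is one attempt and no reset: what is moved stays moved. The work goes in short steps, Python scripts to look and compute and a shell command to move; the robot and the scene stay as the last step left them, time stands still between calls to the robot, and variables do not carry over. Pictures are saved under pics/ and viewed, at most 10 in all, crops included, and the job is handed in when it is done.

```bash
mkdir -p pics; cat > h.py <<'E'
import numpy as np,cv2
from station import r
def cal(n):
    c=r.get_calibration(n);f=200/np.tan(np.radians(c["fovy"])/2)
    return f,c["cx"],c["cy"],np.array(c["R"]),np.array(c["t"])
def onz(n,u,v,z):
    f,cx,cy,R,t=cal(n);d=R.T@np.array([(u-cx)/f,(v-cy)/f,1]);o=-R.T@t
    return o+d*(z-o[2])/d[2]
def pix(n,X):
    f,cx,cy,R,t=cal(n);p=R@np.array(X)+t
    return np.array([cx+f*p[0]/p[2],cy+f*p[1]/p[2]])
def tri(a,b):
    A=[];B=[]
    for n,(u,v) in (("top",a),("side",b)):
        f,cx,cy,R,t=cal(n)
        for k,w in ((0,(u-cx)/f),(1,(v-cy)/f)):
            A.append(R[k]-w*R[2]);B.append(w*t[2]-t[k])
    s=np.linalg.lstsq(np.array(A),np.array(B),rcond=None);return s[0]
E
python3 - <<'E'
from h import *
for n in("top","side"):
    cv2.imwrite(f"pics/{n}0.png",r.camera(n)); c=cal(n);print(n,c[0],-c[3].T@c[4],r.get_calibration(n))
s=r.read_state();print(s["time_s"],s["eef_pos"],np.round(s["orientation"],3),s["gripper_width"])
E
```

```text
top 496.2411681285853 [ 0.23561488 -0.03127035  1.5076901 ] {'fovy': 43.90181144365106, 'cx': 316.7909521499028, 'cy': 197.2205209512341, 'R': array([[ 0.01283663, -0.99989156,  0.00721667],
       [-0.98507473, -0.01388468, -0.17156629],
       [ 0.17164788, -0.00490662, -0.98514615]]), 't': array([-0.04517196,  0.49033287,  1.44469887])}
side 511.3285421765515 [-0.19465067 -0.7261353   0.91797185] {'fovy': 42.72470820539766, 'cx': 327.2242437245159, 'cy': 208.46285271380847, 'R': array([[ 0.72043144, -0.69335686, -0.01532307],
       [-0.44839449, -0.44882085, -0.77298268],
       [ 0.52907553,  0.56375181, -0.63424205]]), 't': array([-0.34917228,  0.29639139,  1.09456135])}
0.1 [0.26890368 0.59119812 0.2137593 ] [[-0.91   0.414 -0.001]
 [ 0.414  0.91  -0.001]
 [-0.    -0.002 -1.   ]] 0.09204848565576142
```

View pics/top0.png

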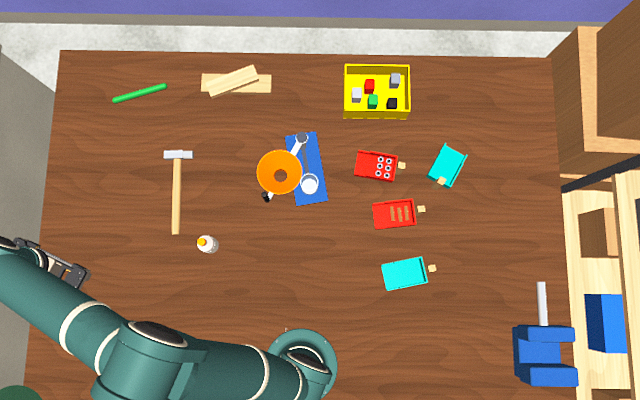

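View pics/side0.png

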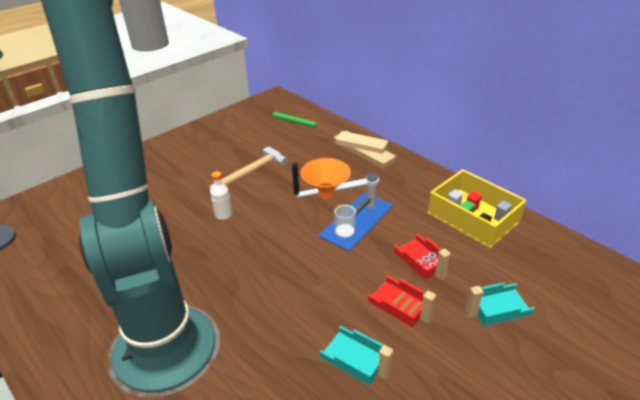

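Top: the nut scoop is at (377,165) with its grip at (402,165). The dowel scoop is at (395,213), with turquoise look-alikes at (447,165) and (405,273). The funnel is at (279,172), peg at (266,197), hinge at (302,138) and jar at (309,184). I choose the red scoop with the hex nuts, and will check it in a crop.

```bash
python3 - <<'E'
from h import *
a=cv2.imread("pics/top0.png")[120:240,235:435];b=cv2.imread("pics/side0.png")[140:330,270:470]
cv2.imwrite("pics/c1.png",cv2.resize(a,None,fx=4,fy=4,interpolation=cv2.INTER_CUBIC))
cv2.imwrite("pics/c2.png",cv2.resize(b,None,fx=3,fy=3,interpolation=cv2.INTER_CUBIC))
E
```

```text
(no output)
```

View pics/c1.png

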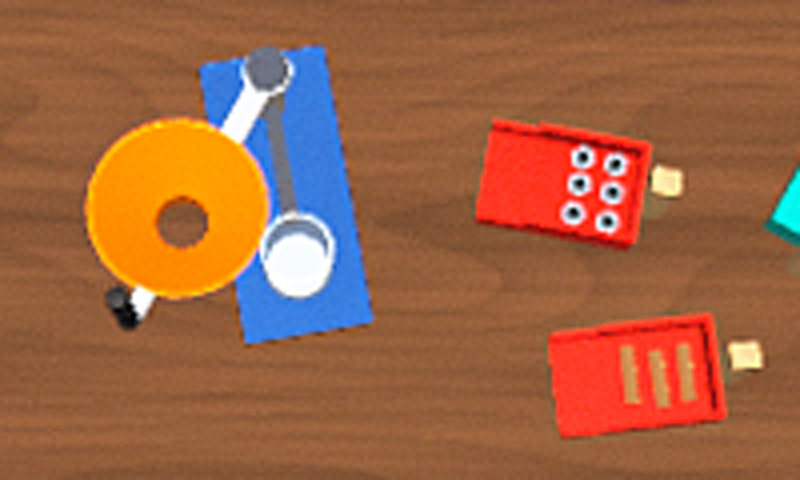

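View pics/c2.png

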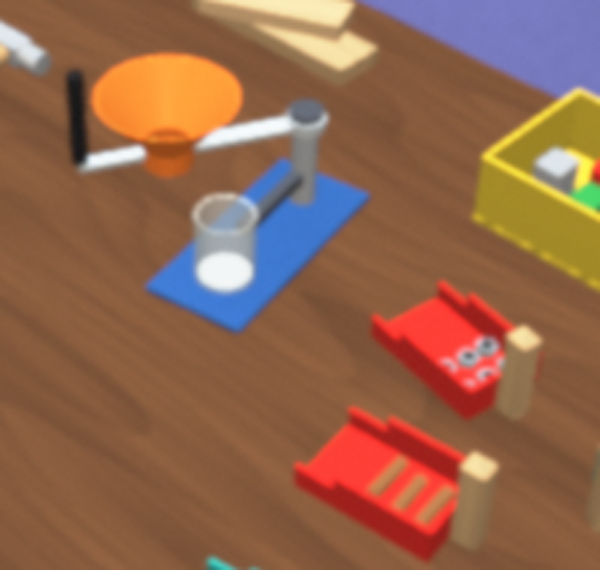

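Crop confirms: the six hex nuts are in the upper red scoop (grip top at crop (667,181)); dowels are in the lower one.

```bash
python3 - <<'E'
from h import *
T=lambda u,v,z:onz("top",235+u/4,120+v/4,z); S=lambda u,v,z:onz("side",270+u/3,140+v/3,z)
P=lambda k,x:print(k,np.round(x,4))
P("base",[T(*c,.008) for c in((202,66),(325,46),(372,322),(246,342))])
P("baseS",[S(*c,.008) for c in((283,158),(370,195),(240,330),(147,287))])
P("jarmouthS",S(226,212,.077)); P("jarTop",T(298,243,.077))
P("rim",[T(178,207,.153),S(167,93,.153)])
P("hingetop tri",tri((235+267/4,120+69/4),(270+307/3,140+111/3)))
P("pegtop",[T(120,293,.193),S(75,72,.193)])
P("grip",[T(667,181,.082),S(524,338,.082)])
P("dgrip",[T(745,355,.082),S(478,466,.082)])
P("lipcorners T",[T(492,120,.022),T(478,220,.022)]); P("lip S",[S(375,320,.022),S(442,286,.022)])
P("back corners T",[T(650,143,.034),T(631,250,.034)])
P("glue",[onz("top",206,240,.14),onz("side",217,176,.14)])
P("dlip", [T(549,332,.022),T(561,437,.022)])
E
```

```text
base [[ 0.6886  0.0618  0.008 ]
 [ 0.7063 -0.0344  0.008 ]
 [ 0.4872 -0.0732  0.008 ]
 [ 0.4703  0.023   0.008 ]]
baseS [[ 0.6911  0.0586  0.008 ]
 [ 0.7071 -0.038   0.008 ]
 [ 0.4897 -0.0787  0.008 ]
 [ 0.4707  0.0166  0.008 ]]
jarmouthS [ 0.5337 -0.0181  0.077 ]
jarTop [ 0.5338 -0.0163  0.077 ]
rim [[0.5424 0.0671 0.153 ]
 [0.5467 0.0669 0.153 ]]
hingetop tri [0.6591 0.0066 0.1065]
pegtop [[0.4736 0.1017 0.193 ]
 [0.4747 0.1018 0.193 ]]
grip [[ 0.5834 -0.288   0.082 ]
 [ 0.5834 -0.2922  0.082 ]]
dgrip [[ 0.4543 -0.3427  0.082 ]
 [ 0.4544 -0.3465  0.082 ]]
lipcorners T [[ 0.6445 -0.1642  0.022 ]
 [ 0.5652 -0.1533  0.022 ]]
lip S [[ 0.5684 -0.1603  0.022 ]
 [ 0.6417 -0.1734  0.022 ]]
back corners T [[ 0.6248 -0.2841  0.034 ]
 [ 0.541  -0.2684  0.034 ]]
glue [[0.3501 0.2652 0.14  ]
 [0.3432 0.2656 0.14  ]]
dlip [[ 0.479  -0.2072  0.022 ]
 [ 0.3992 -0.2157  0.022 ]]
```

```bash
cat >> h.py <<'E'
def rows(pts,yaws=None):
    # world waypoints (x,y,z), twist in deg from now (+ = about tool z) -> rows
    s=r.read_state();R=np.array(s["orientation"]);p=np.array(s["eef_pos"])
    for i,q in enumerate(pts):
        d=R.T@(np.array(q[:3])-p)/.04
        print(np.round(d,2),round((q[3] if len(q)>3 else 0)/8,2))
def st():
    s=r.read_state();R=np.array(s["orientation"])
    print(round(s["time_s"],2),np.round(s["eef_pos"],4),"z",np.round(R[:,2],3),"y",np.round(R[:,1],3),"F",np.round(s["contact_force"],1),"w",round(s["gripper_width"],4),"q",np.round(s["joints"],2))
E
python3 -c "
from h import *
rows([(.497,.150,.215)])"
python3 -m creep '[[[0,0,-1.5,0],[0,0,-3,0],[0,0,-4.5,0],[0,0,-6,0],[0,0,-7.5,0]]]' -1; python3 -c "
from h import *
st()"
```

```text
[-9.76 -7.68 -0.02] 0.0
time_s: 0.72
eef_pos: [0.2689, 0.5912, 0.5163]
orientation: [[-0.91, 0.414, -0.0], [0.414, 0.91, -0.0], [-0.0, -0.0, -1.0]]
contact_force: [-0.0, 0.5, 0.1]
gripper_width: 0.0438
grip_force: 0.0
0.72 [0.2689 0.5912 0.5163] z [-0. -0. -1.] y [ 0.414  0.91  -0.   ] F [-0.   0.5  0.1] w 0.0438 q [-1.2   0.35  0.01  1.11 -0.    1.68 -0.05]
```

```bash
for k in 1; do python3 -m creep '[[[0,0,-1.5,0],[0,0,-3,0],[0,0,-4.5,0],[0,0,-6,0],[0,0,-6,0]]]' -1 >/dev/null; python3 -c "
from h import *
st()"; python3 -m creep '[[[0,0,-1.5,0],[0,0,-3,0],[0,0,-3,0]]]' -1 >/dev/null; python3 -c "
from h import *
st()"; done
```

```text
1.35 [0.2572 0.5446 0.7112] z [ 0.081  0.193 -0.978] y [0.435 0.876 0.209] F [-0.4  1.2 -0.2] w 0.0005 q [-1.49  0.22  0.45  0.89 -0.12  1.84  0.  ]
1.73 [0.2365 0.5202 0.752 ] z [ 0.092  0.262 -0.961] y [0.409 0.87  0.276] F [ 0.4 -0.1  0.7] w 0.0009 q [-1.45  0.14  0.33  0.89 -0.08  1.84 -0.02]
```

```bash
python3 -m creep '[[[0,0,1.5,0],[0,0,3,0],[0,0,4.5,0],[0,0,6,0],[0,0,6,0]]]' -1 >/dev/null; python3 -c "
from h import *
st()"
```

```text
2.35 [0.2573 0.5826 0.5133] z [ 0.088  0.248 -0.965] y [0.41  0.874 0.262] F [-0.5  0.6  0.8] w 0.0004 q [-1.46  0.14  0.3   1.42 -0.06  1.33 -0.03]
```

```bash
python3 -c "
from h import *
rows([(.503,.165,.25),(.503,.165,.165)])"
```

```text
[-10.11  -8.33   4.3 ] 0.0
[-10.17  -8.88   6.35] 0.0
```

```bash
python3 -m creep '[[[-1,-0.8,0.4,0],[-2,-1.7,0.9,0],[-3,-2.5,1.3,0],[-4,-3.3,1.7,0],[-5,-4.1,2.1,0]]]' -1 >/dev/null; python3 -m creep '[[[-1,-0.8,0.4,0],[-2,-1.7,0.9,0],[-3,-2.5,1.3,0],[-4,-3.3,1.7,0],[-5.1,-4.2,2.2,0]]]'  >/dev/null; python3 -c "
from h import *
st();rows([(.503,.165,.165),(.490,.135,.165,-3),(.475,.105,.165,-9),(.463,.072,.165,-17),(.456,.04,.165,-25),(.452,.007,.165,-33)])"
```

```text
3.6 [0.5079 0.1705 0.2559] z [ 0.096  0.264 -0.96 ] y [0.406 0.87  0.28 ] F [ 0.3  0.6 -0.3] w 0.0003 q [-0.91  0.16  0.76  2.01 -0.46  0.92  1.23]
[ 0.   -0.8   2.13] 0.0
[-0.01 -1.59  1.91] -0.38
[ 0.01 -2.39  1.67] -1.12
[-0.06 -3.23  1.43] -2.12
[-0.23 -4.    1.2 ] -3.12
[-0.48 -4.76  0.97] -4.12
```

```bash
python3 -m creep '[[[0,-0.4,1.1,0],[0,-0.8,2.13,0],[0,-1.2,2.0,0],[0,-1.6,1.9,-0.4],[0,-2.0,1.8,-0.8]]]' -1 >/dev/null; python3 -c "
from h import *
st();rows([(.475,.105,.165,-5),(.468,.088,.165,-9),(.463,.072,.165,-13),(.459,.055,.165,-17),(.456,.04,.165,-21)])"
```

```text
4.22 [0.4809 0.1193 0.1655] z [ 0.096  0.262 -0.96 ] y [0.302 0.912 0.279] F [ 0.  -0.2  0.3] w 0.0008 q [-0.76  0.25  0.7   2.17 -0.62  0.76  1.62]
[ 0.03 -0.37 -0.1 ] -0.62
[ 0.06 -0.81 -0.22] -1.12
[ 0.05 -1.22 -0.34] -1.62
[ 0.01 -1.63 -0.46] -2.12
[-0.04 -2.   -0.57] -2.62
```

```bash
python3 -m creep '[[[0.03,-0.37,-0.1,-0.6],[0.05,-0.8,-0.22,-1.1],[0.05,-1.2,-0.34,-1.6],[0,-1.6,-0.46,-2.1],[-0.04,-2,-0.57,-2.6]]]' -1 >/dev/null; python3 -c "
from h import *
st();rows([(.453,.026,.165,-4),(.452,.016,.165,-8),(.451,.009,.165,-12),(.451,.003,.165,-12),(.451,-.003,.165,-12)])
cv2.imwrite('pics/t2.png',cv2.resize(r.camera('top')[110:230,220:380],None,fx=4,fy=4))"
```

```text
4.85 [0.4563 0.0395 0.1656] z [ 0.097  0.262 -0.96 ] y [-0.055  0.965  0.258] F [0.8 1.  0.9] w 0.0003 q [-0.58  0.19  0.69  2.22 -0.58  0.79  2.12]
[ 0.09 -0.32 -0.08] -0.5
[ 0.12 -0.56 -0.15] -1.0
[ 0.15 -0.73 -0.2 ] -1.5
[ 0.16 -0.88 -0.24] -1.5
[ 0.16 -1.02 -0.28] -1.5
```

View pics/t2.png

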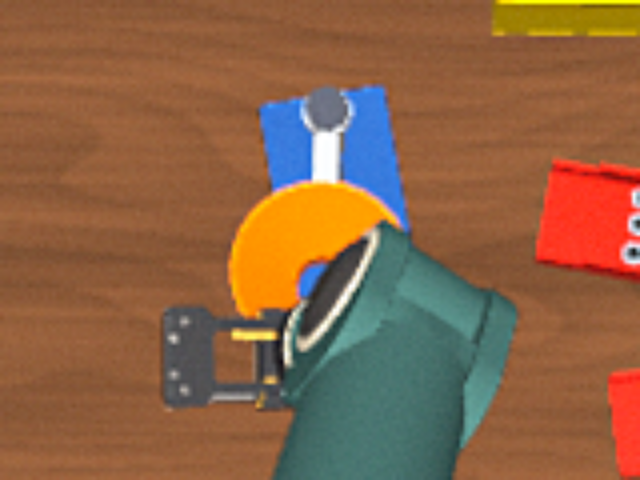

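The funnel is following the push; its centre is now at about crop (322,265) and a little short of home. I'll push on to the stop.

```bash
python3 -m creep '[[[0.09,-0.3,-0.08,-0.5],[0.12,-0.56,-0.15,-1],[0.15,-0.73,-0.2,-1.5],[0.16,-0.88,-0.24,-1.5],[0.16,-1.02,-0.28,-1.5]]]' -1 >/dev/null; python3 -c "
from h import *
st();rows([(.451,-.01,.165),(.451,-.016,.165)])"
```

```text
5.53 [ 0.4496 -0.0017  0.163 ] z [ 0.093  0.262 -0.961] y [-0.257  0.938  0.231] F [ 3.2 11.9  1.6] w 0.0003 q [-0.48  0.2   0.69  2.22 -0.57  0.81  2.42]
[ 0.01 -0.19 -0.1 ] 0.0
[ 0.04 -0.33 -0.14] 0.0
```

```bash
python3 -c "
from h import *
rows([(.449,.04,.19),(.44,.08,.26),(.41,.12,.30),(.14,.5,.56)])"
```

```text
[-0.32  1.14 -0.38] 0.0
[-0.6   2.54 -1.82] 0.0
[-0.26  3.9  -2.59] 0.0
[ 3.08 16.05 -6.97] 0.0
```

```bash
python3 -m creep '[[[-0.3,1.1,-0.4,0],[-0.6,2.4,-1.7,0],[-0.3,3.8,-2.6,0],[0,5,-3,0],[0.3,6.4,-3.4,0]]]' -1 >/dev/null; python3 -c "
from h import *
st();rows([(.12,.54,.56)])
cv2.imwrite('pics/t3.png',cv2.resize(r.camera('top')[110:230,220:380],None,fx=4,fy=4))"
```

```text
6.15 [0.359  0.1995 0.3507] z [ 0.094  0.262 -0.96 ] y [-0.256  0.939  0.231] F [ 1.1  1.4 -0.5] w 0.0007 q [-0.85 -0.24  0.35  2.11 -0.12  1.05  1.36]
[ 3.02 10.73 -3.36] 0.0
```

View pics/t3.png

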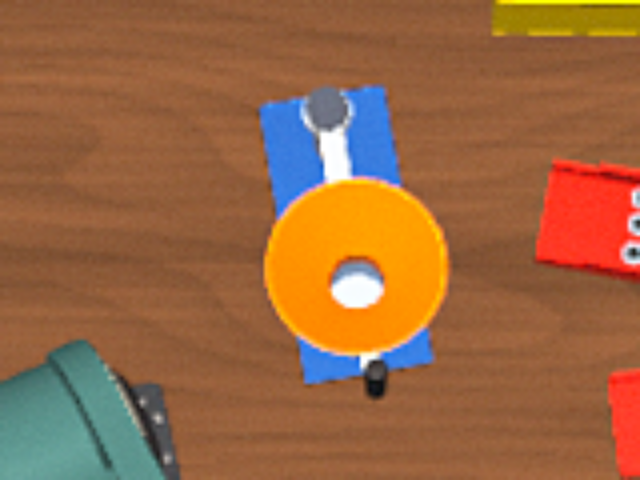

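The funnel is home: rim centre at crop (357,265), with the jar's white floor visible through the spout. Next I'll gain tool tilt at the upper reach limit.

```bash
python3 -m creep '[[[0.4,1.4,-0.4,0],[0.8,2.8,-0.9,0],[1.2,4.2,-1.3,0],[1.6,5.6,-1.7,0],[2,7,-2.2,0]]]' >/dev/null;  python3 -m creep '[[[0.4,1.4,-0.4,0],[0.8,2.8,-0.9,0],[1,3.7,-1.2,0],[1,3.7,-2.6,0],[1,3.7,-4,0]]]' >/dev/null; python3 -c "
from h import *
st();print(onz('top',309.25,176.25,.153));rows([(.1,.55,.9)])"
```

```text
7.45 [0.1115 0.5081 0.6675] z [ 0.091  0.259 -0.962] y [-0.257  0.939  0.228] F [-0.1  0.1  0.7] w 0.0 q [-1.12 -0.01 -0.33  1.24  0.05  1.64  0.38]
[ 0.53076499 -0.01620731  0.153     ]
[-0.84  2.38 -5.35] 0.0
```

```bash
python3 -m creep '[[[0,0.6,-1.4,0],[0,1.2,-2.8,0],[0,1.8,-4.1,0],[0,2.4,-5.3,0],[0,2.4,-5.3,0]]]' >/dev/null; python3 -c "
from h import *
st()"
```

```text
8.07 [0.0972 0.5332 0.7557] z [ 0.094  0.276 -0.956] y [-0.255  0.935  0.245] F [ 0.  -0.1  0.5] w 0.0002 q [-2.06  0.06  0.65  0.97  0.02  1.83  0.4 ]
```

```bash
python3 -m creep '[[[0,0.6,-1.4,0],[0,1.2,-2.8,0],[0,1.8,-4.1,0],[0,2.4,-5.3,0],[0,2.4,-5.3,0]]]' >/dev/null; python3 -c "
from h import *
st()"; python3 -m creep '[[[0,0.6,-1.4,0],[0,1.2,-2.8,0],[0,1.8,-4.1,0],[0,2.4,-5.3,0],[0,2.4,-5.3,0]]]' >/dev/null; python3 -c "
from h import *
st()"
```

```text
8.7 [0.0654 0.5469 0.8019] z [ 0.104  0.354 -0.929] y [-0.265  0.911  0.317] F [-0.  -0.5 -0. ] w 0.0005 q [-2.4   0.1   1.02  0.87 -0.04  1.84  0.4 ]
9.32 [0.0821 0.5407 0.8573] z [ 0.136  0.449 -0.883] y [-0.248  0.878  0.409] F [ 0.6 -0.4  1.3] w 0.0003 q [-2.53  0.11  1.24  0.77 -0.09  1.84  0.43]
```

```bash
python3 -m creep '[[[0.8,0.4,-0.7,0],[1.6,0.8,-1.4,0],[1.6,1.2,-2.8,0],[1.6,1.6,-3.8,0],[1.6,1.6,-3.8,0]]]' >/dev/null; python3 -c "
from h import *
st()"
```

```text
9.95 [0.0018 0.5344 0.8915] z [ 0.132  0.522 -0.842] y [-0.259  0.839  0.479] F [-0.4  0.9 -0. ] w 0.0006 q [-2.53  0.05  0.88  0.72  0.14  1.84  0.21]
```

```bash
cat >> h.py <<'E'
def seg(a,n,tw=0):
    p=np.array(r.read_state()["eef_pos"]);a=np.array(a)
    rows([list(p+(a-p)*k/n)+[tw*k] for k in range(1,min(n,5)+1)])
E
python3 -c "
from h import *
seg((.25,.45,.65),6,8)"
```

```text
[-0.69 -1.05  0.8 ] 1.0
[-1.37 -2.09  1.6 ] 2.0
[-2.06 -3.14  2.4 ] 3.0
[-2.75 -4.18  3.2 ] 4.0
[-3.44 -5.23  4.  ] 5.0
```

```bash
python3 -m creep '[[[-0.7,-1.05,0.8,1],[-1.4,-2.1,1.6,2],[-2.1,-3.1,2.4,3],[-2.75,-4.2,3.2,4],[-3.4,-5.2,4,5]]]' >/dev/null; python3 -c "
from h import *
st();seg((.45,.2,.5),7,8)"
```

```text
10.57 [0.1855 0.472  0.711 ] z [ 0.128  0.522 -0.843] y [0.372 0.763 0.529] F [-0.1  0.3  0.4] w 0.0001 q [-1.97 -0.3   0.48  1.43  0.21  1.41 -0.29]
[-1.31 -0.79  0.25] 1.0
[-2.62 -1.58  0.5 ] 2.0
[-3.93 -2.37  0.75] 3.0
[-5.25 -3.15  1.  ] 4.0
[-6.56 -3.94  1.24] 5.0
```

```bash
python3 -m creep '[[[-1.3,-0.8,0.25,1],[-2.6,-1.6,0.5,2],[-3.9,-2.4,0.75,3],[-5.2,-3.15,1,4],[-6.5,-3.95,1.25,5]]]' 1 >/dev/null; python3 -c "
from h import *
st();seg((.6,-.2,.45),8,4)"
```

```text
11.2 [0.3035 0.3501 0.6173] z [ 0.128  0.519 -0.845] y [0.792 0.46  0.402] F [ 0.4 -0.1  0. ] w 0.0479 q [-0.84 -0.3   0.09  1.67 -0.28  1.29 -0.13]
[-1.98 -0.27 -0.33] 0.5
[-3.95 -0.53 -0.66] 1.0
[-5.93 -0.8  -0.99] 1.5
[-7.91 -1.07 -1.32] 2.0
[-9.88 -1.33 -1.65] 2.5
```

```bash
python3 -m creep '[[[-1.4,-0.2,-0.2,1],[-2.8,-0.4,-0.5,2],[-4.2,-0.6,-0.7,3],[-5.6,-0.8,-0.9,4],[-7,-1,-1.2,5]]]' 1 >/dev/null; python3 -c "
from h import *
st();seg((.57,-.3,.40),6,1)"
```

```text
11.82 [0.4336 0.1037 0.5437] z [ 0.129  0.518 -0.846] y [ 0.99  -0.113  0.082] F [ 1.1 -0.2 -0.2] w 0.0919 q [-0.35 -0.19  0.36  1.73 -0.48  1.45 -0.06]
[-1.71  0.7  -0.29] 0.12
[-3.42  1.41 -0.58] 0.25
[-5.14  2.11 -0.88] 0.38
[-6.85  2.82 -1.17] 0.5
[-8.56  3.52 -1.46] 0.62
```

```bash
python3 -m creep '[[[-1.4,0.6,-0.2,0.1],[-2.8,1.15,-0.5,0.3],[-4.2,1.7,-0.7,0.4],[-5.6,2.3,-1,0.5],[-7,2.9,-1.2,0.6]]]' 1 >/dev/null; python3 -c "
from h import *
st();G=np.array([.5834,-.29,.062]);R=np.array(r.read_state()['orientation']);T=G+.019*R[:,2];print(T,T-.11*R[:,2])
print(r.grasp_offset);seg(T-.11*R[:,2],5,0)"
```

```text
12.45 [ 0.529 -0.171  0.447] z [ 0.129  0.517 -0.846] y [ 0.983 -0.179  0.041] F [0.4 1.3 0.4] w 0.0916 q [-0.03  0.28  0.75  1.54 -0.69  1.68  0.59]
[ 0.58586008 -0.28017819  0.04592268] [ 0.57161753 -0.33704128  0.13900189]
0.0187
[-1.49  0.3   0.9 ] 0.0
[-2.97  0.59  1.8 ] 0.0
[-4.46  0.89  2.7 ] 0.0
[-5.94  1.18  3.61] 0.0
[-7.43  1.48  4.51] 0.0
```

```bash
python3 -m creep '[[[-1.5,0.3,0.9,0],[-3,0.6,1.8,0],[-4.45,0.9,2.7,0],[-5.95,1.2,3.6,0],[-7.4,1.5,4.5,0]]]' 1 >/dev/null; python3 -c "
from h import *
st();G=np.array([.5834,-.29,.062]);R=np.array(r.read_state()['orientation']);T=G+.019*R[:,2]
rows([T-.055*R[:,2],T])
cv2.imwrite('pics/s4.png',cv2.resize(r.camera('side')[150:350,300:520],None,fx=3,fy=3))"
```

```text
13.07 [ 0.5671 -0.3173  0.1723] z [ 0.128  0.517 -0.847] y [ 0.983 -0.179  0.04 ] F [ 1.  -0.7 -0.1] w 0.0917 q [ 0.27  0.75  0.68  1.53 -0.89  1.49  1.03]
[-0.84  0.17  1.84] 0.0
[-0.84  0.17  3.21] 0.0
```

View pics/s4.png

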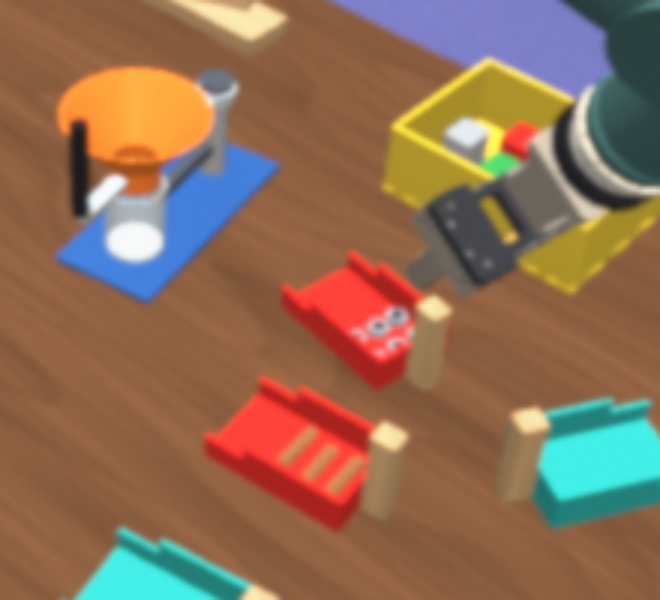

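The side view shows the gripper leaning behind the nut scoop, with one fingertip near crop (425,265), above the grip block at (433,310). The funnel is over the jar at (135,130). I'll check the fingertip projection, then go in.

```bash
python3 -m creep '[[[-0.5,0.1,0.6,0],[-0.84,0.17,1.2,0],[-0.84,0.17,1.5,0],[-0.84,0.17,1.84,0],[-0.84,0.17,1.84,0]]]' 1 >/dev/null; python3 -c "
from h import *
st();G=np.array([.5834,-.29,.062]);s=r.read_state();R=np.array(s['orientation']);T=G+.019*R[:,2]
rows([T]);p=np.array(s['eef_pos'])
for k in(-.046,.046):print((pix('side',p+k*R[:,1])-[300,150])*3)
cv2.imwrite('pics/s5.png',cv2.resize(r.camera('side')[180:300,380:500],None,fx=5,fy=5))"
```

```text
13.75 [ 0.5798 -0.3049  0.0948] z [ 0.127  0.519 -0.845] y [ 0.984 -0.176  0.04 ] F [ 0.1  0.6 -0. ] w 0.0917 q [ 0.27  0.85  0.64  1.55 -0.95  1.4   1.08]
[-0.11 -0.01  1.37] 0.0
[401.91281377 332.7837142 ]
[490.7012595  281.21714465]
```

View pics/s5.png

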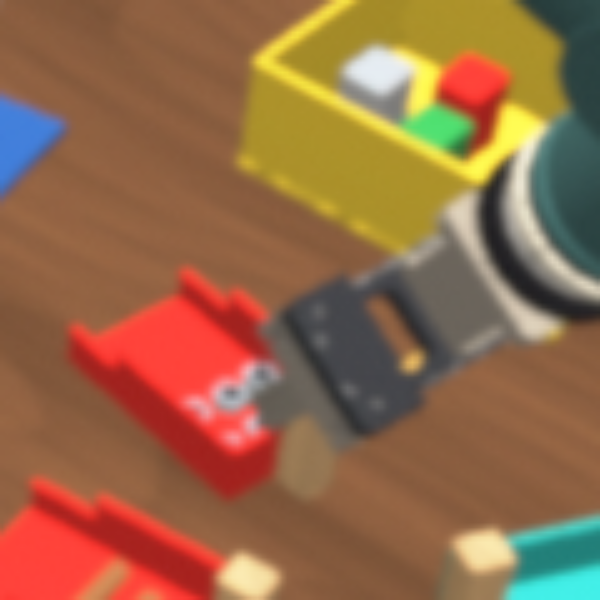

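The near finger covers the block and the geometry is consistent. Going in and closing.

```bash
python3 -m creep '[[[-0.1,0,0.6,0],[-0.1,0,1.3,0],[-0.1,0,1.3,0]]]' 1 >/dev/null; python3 -m creep '[[[0,0,0,0],[0,0,0,0],[0,0,0,0],[0,0,0,0],[0,0,0,0]]]' -1; python3 -m creep '[[[0,0,0,0],[0,0,0,0],[0,0,0,0]]]' -1; python3 -c "
from h import *
st()"
```

```text
time_s: 14.8
eef_pos: [0.5855, -0.2831, 0.0487]
orientation: [[0.129, 0.983, 0.128], [0.837, -0.177, 0.518], [0.532, 0.04, -0.846]]
contact_force: [-0.1, -0.1, 0.2]
gripper_width: 0.0439
grip_force: 0.0
time_s: 15.18
eef_pos: [0.585, -0.2827, 0.049]
orientation: [[0.129, 0.983, 0.127], [0.836, -0.177, 0.519], [0.533, 0.039, -0.845]]
contact_force: [-0.7, 0.4, 3.6]
gripper_width: 0.02
grip_force: 29.7
15.18 [ 0.585  -0.2827  0.049 ] z [ 0.127  0.519 -0.845] y [ 0.983 -0.177  0.039] F [-0.7  0.4  3.6] w 0.02 q [ 0.26  0.89  0.61  1.59 -0.99  1.33  1.11]
```

```bash
python3 -m creep '[[[0.27,0.02,-0.42,0],[0.53,0.04,-0.85,0],[1.06,0.08,-1.7,0],[1.06,0.08,-1.7,0]]]' -1; cat >> h.py <<'E'
R0=np.array([[.129,.983,.127],[.836,-.177,.519],[.533,.039,-.845]]);p0=np.array([.585,-.2827,.049])
a=np.radians(80);S0=np.array([[np.cos(a),-np.sin(a),0],[np.sin(a),np.cos(a),0],[0,0,1]]);g0=np.array([.5834,-.290,.062])
def lipt(y=0): return R0.T@(g0+S0@np.array([.131,y,-.058])-p0)  # lip in tool frame
def scoop():
    s=r.read_state();R=np.array(s["orientation"]);p=np.array(s["eef_pos"])
    S=R@R0.T@S0; return S,p+R@lipt()
E
python3 -c "
from h import *
S,l=scoop();print(np.round(S,2),l,[np.round(pix('top',l)),np.round(pix('side',l))])
cv2.imwrite('pics/s6.png',cv2.resize(r.camera('side')[150:300,330:500],None,fx=4,fy=4))"
```

```text
time_s: 15.68
eef_pos: [0.5872, -0.285, 0.1332]
orientation: [[0.126, 0.983, 0.133], [0.839, -0.177, 0.514], [0.529, 0.047, -0.847]]
contact_force: [0.5, -0.1, -2.4]
gripper_width: 0.0198
grip_force: 30.0
[[ 0.17 -0.98 -0.01]
 [ 0.98  0.17  0.01]
 [-0.   -0.01  1.  ]] [ 0.60866629 -0.16363213  0.08760613] [array([360., 156.]), array([408., 220.])]
```

View pics/s6.png

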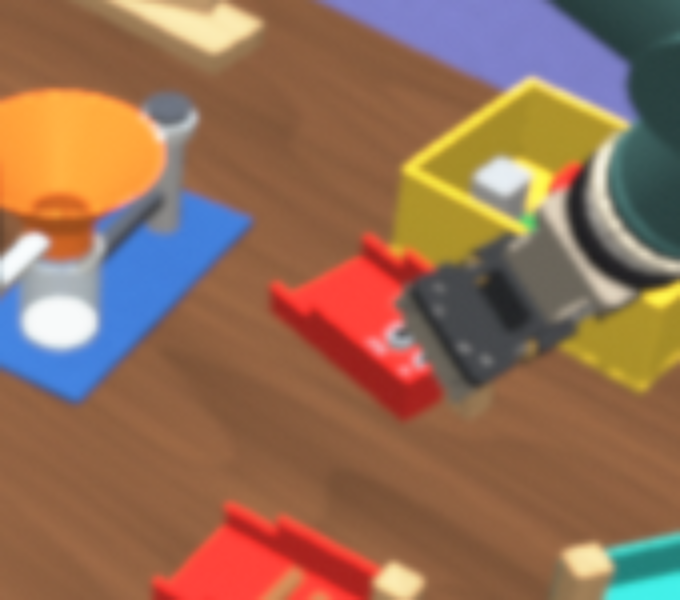

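Held level: the observed lip middle at crop (325,270) matches the prediction (312,280). Next I'll work out the twist-pour path.

```bash
python3 - <<'E'
from h import *
from scipy.spatial.transform import Rotation as Ro
s=r.read_state();R=np.array(s["orientation"])
F=np.array([.533,-.0165])
for th in range(0,181,20):
    Rt=R@Ro.from_euler('z',th,degrees=True).as_matrix();S=Rt@R0.T@S0
    g=S.T@[0,0,-1]; c=[Rt@lipt(y) for y in(-.035,0,.035)]
    # slide dir angle in floor plane
    print(th,"g",np.round(g,2),"nose",np.round(S[:,0],2),"lip-y/0/+y rel TCP",*[np.round(x*1000).astype(int) for x in c])
E
```

```text
0 g [ 0.  0. -1.] nose [ 0.17  0.98 -0.  ] lip-y/0/+y rel TCP [ 56 115 -45] [ 21 121 -45] [-13 128 -46]
20 g [ 0.02 -0.18 -0.98] nose [ 0.45  0.89 -0.02] lip-y/0/+y rel TCP [ 79  98 -53] [ 48 113 -46] [ 17 129 -40]
40 g [ 0.08 -0.34 -0.94] nose [ 0.68  0.72 -0.08] lip-y/0/+y rel TCP [ 94  74 -64] [ 71  98 -52] [ 47 121 -40]
60 g [ 0.19 -0.47 -0.86] nose [ 0.84  0.5  -0.19] lip-y/0/+y rel TCP [ 99  49 -79] [ 86  77 -62] [ 73 105 -46]
80 g [ 0.34 -0.55 -0.77] nose [ 0.91  0.25 -0.34] lip-y/0/+y rel TCP [ 94  24 -95] [ 93  53 -76] [ 92  83 -57]
100 g [ 0.49 -0.56 -0.67] nose [ 0.87  0.01 -0.49] lip-y/0/+y rel TCP [  80    3 -110] [ 90  30 -91] [101  57 -71]
120 g [ 0.64 -0.51 -0.58] nose [ 0.74 -0.21 -0.64] lip-y/0/+y rel TCP [  57  -12 -123] [  79    9 -105] [100  30 -87]
140 g [ 0.77 -0.4  -0.5 ] nose [ 0.52 -0.36 -0.77] lip-y/0/+y rel TCP [  29  -19 -131] [  59   -6 -117] [  88    7 -104]
160 g [ 0.86 -0.24 -0.45] nose [ 0.26 -0.44 -0.86] lip-y/0/+y rel TCP [   0  -17 -135] [  33  -14 -126] [  67  -11 -118]
180 g [ 0.9  -0.06 -0.43] nose [-0.03 -0.43 -0.9 ] lip-y/0/+y rel TCP [ -28   -7 -133] [   6  -14 -131] [  40  -22 -128]
```

```bash
cat >> h.py <<'E'
from scipy.spatial.transform import Rotation as Ro
thnow=lambda R:None
def plan(ths,th0,y=-.027,back=.02):
    # th0: twist already made (deg); prints rows for twists to ths
    s=r.read_state();R=np.array(s["orientation"]);out=[]
    for th in ths:
        Rt=R@Ro.from_euler('z',th-th0,degrees=True).as_matrix();S=Rt@R0.T@S0;n=S[:2,0]
        z=np.interp(th,[40,80,110],[.225,.215,.19])
        Q=np.append(np.array([.533,-.0165])-back*n,z);out.append(list(Q-Rt@lipt(y))+[th-th0])
    print(np.round(out,3));rows(out)
E
python3 -c "
from h import *
plan([40],0);st()
p=np.array(r.read_state()['eef_pos']);rows([p+[0,0,.03],p+[0,0,.06],p+[0,.0,.09],p+[0,0,.12],p+[0,0,.15]])"
```

```text
[[ 0.431 -0.111  0.287 40.   ]]
[ 5.2  -4.42 -1.57] 5.0
15.72 [ 0.5863 -0.2841  0.131 ] z [ 0.131  0.515 -0.847] y [ 0.983 -0.177  0.044] F [-0.   0.5 -2.5] w 0.02 q [ 0.23  0.79  0.65  1.57 -0.93  1.41  1.03]
[ 0.4   0.03 -0.64] 0.0
[ 0.79  0.07 -1.27] 0.0
[ 1.19  0.1  -1.91] 0.0
[ 1.59  0.13 -2.54] 0.0
[ 1.99  0.17 -3.18] 0.0
```

```bash
python3 -m creep '[[[0.3,0.03,-0.5,0],[0.79,0.07,-1.27,0],[1.3,0.1,-2.1,0],[1.8,0.15,-2.9,0],[2.1,0.17,-3.3,0]]]' >/dev/null; python3 -c "
from h import *
st();plan([40],0);seg((.431,-.111,.287),9,4.4)"
```

```text
16.35 [ 0.5861 -0.283   0.2878] z [ 0.129  0.516 -0.847] y [ 0.983 -0.177  0.042] F [-0.3  0.1 -2.4] w 0.0198 q [ 0.19  0.62  0.72  1.46 -0.83  1.61  0.86]
[[ 0.431 -0.111  0.287 40.   ]]
[ 3.09 -4.58  1.74] 5.0
[ 0.34 -0.51  0.19] 0.55
[ 0.69 -1.02  0.39] 1.1
[ 1.03 -1.53  0.58] 1.65
[ 1.37 -2.03  0.77] 2.2
[ 1.72 -2.54  0.96] 2.75
```

```bash
python3 -m creep '[[[0.2,-0.3,0.1,0.4],[0.6,-0.8,0.3,1],[1,-1.35,0.5,1.5],[1.35,-1.9,0.7,2],[1.7,-2.5,0.9,2.5]]]' >/dev/null; python3 -c "
from h import *
st();plan([25,30,35,40],20);"
```

```text
16.98 [ 0.5002 -0.188   0.2864] z [ 0.126  0.518 -0.846] y [ 0.879 -0.454 -0.147] F [ 0.9  0.  -1.5] w 0.0201 q [-0.02  0.41  0.82  1.79 -0.76  1.47  0.52]
[[ 0.446 -0.13   0.279  5.   ]
 [ 0.441 -0.124  0.281 10.   ]
 [ 0.436 -0.118  0.284 15.   ]
 [ 0.431 -0.111  0.287 20.   ]]
[ 0.33 -1.81  0.75] 0.62
[ 0.41 -2.02  0.76] 1.25
[ 0.5  -2.21  0.76] 1.88
[ 0.61 -2.39  0.77] 2.5
```

```bash
python3 -m creep '[[[0.15,-0.6,0.2,0.6],[0.3,-1.2,0.4,1.2],[0.45,-1.8,0.6,1.9],[0.6,-2.4,0.77,2.5],[0.6,-2.4,0.77,2.5]]]' >/dev/null; python3 -c "
from h import *
st();plan([48,56,64,72,80],40);"
```

```text
17.6 [ 0.4305 -0.1108  0.2873] z [ 0.127  0.52  -0.845] y [ 0.672 -0.672 -0.313] F [ 0.7 -0.2 -2.8] w 0.0202 q [-0.23  0.18  0.9   2.03 -0.67  1.34  0.09]
[[ 0.425 -0.1    0.29   8.   ]
 [ 0.422 -0.088  0.293 16.   ]
 [ 0.42  -0.077  0.297 24.   ]
 [ 0.419 -0.065  0.301 32.   ]
 [ 0.421 -0.053  0.306 40.   ]]
[ 0.08 -0.28  0.07] 1.0
[ 0.2  -0.57  0.13] 2.0
[ 0.36 -0.84  0.2 ] 3.0
[ 0.56 -1.07  0.26] 4.0
[ 0.79 -1.27  0.33] 5.0
```

```bash
python3 -m creep '[[[0.08,-0.28,0.07,1],[0.2,-0.57,0.13,2],[0.36,-0.84,0.2,3],[0.56,-1.07,0.26,4],[0.8,-1.27,0.33,5]]]' >/dev/null; python3 -c "
from h import *
st();plan([88,96,104,112,120],80);"
```

```text
18.23 [ 0.423  -0.0546  0.3057] z [ 0.128  0.517 -0.846] y [ 0.04  -0.855 -0.517] F [-0.1  0.7 -2. ] w 0.0195 q [-0.42  0.04  0.92  2.08 -0.61  1.26 -0.8 ]
[[ 4.25e-01 -4.10e-02  3.05e-01  8.00e+00]
 [ 4.31e-01 -3.00e-02  3.05e-01  1.60e+01]
 [ 4.38e-01 -2.10e-02  3.04e-01  2.40e+01]
 [ 4.47e-01 -1.20e-02  3.04e-01  3.20e+01]
 [ 4.57e-01 -5.00e-03  3.09e-01  4.00e+01]]
[ 0.04 -0.29  0.19] 1.0
[ 0.16 -0.5   0.36] 2.0
[ 0.33 -0.68  0.52] 3.0
[ 0.55 -0.86  0.65] 4.0
[ 0.81 -1.07  0.68] 5.0
```

```bash
python3 -m creep '[[[0.04,-0.29,0.19,1],[0.16,-0.5,0.36,2],[0.33,-0.68,0.52,3],[0.55,-0.86,0.65,4],[0.8,-1.07,0.68,5]]]' >/dev/null; python3 -c "
from h import *
st();plan([128,136,144,150,150],120,y=-.02);"
```

```text
18.85 [ 0.4565 -0.0047  0.3087] z [ 0.127  0.517 -0.846] y [-0.607 -0.635 -0.479] F [ 1.  -0.1 -2.8] w 0.0198 q [-0.51  0.06  0.88  2.06 -0.65  1.21 -1.6 ]
[[ 4.64e-01 -3.00e-03  3.10e-01  8.00e+00]
 [ 4.75e-01  2.00e-03  3.14e-01  1.60e+01]
 [ 4.88e-01  6.00e-03  3.17e-01  2.40e+01]
 [ 4.98e-01  8.00e-03  3.19e-01  3.00e+01]
 [ 4.98e-01  8.00e-03  3.19e-01  3.00e+01]]
[ 0.1  -0.15  0.02] 1.0
[ 0.24 -0.46  0.04] 2.0
[ 0.42 -0.75  0.06] 3.0
[ 0.57 -0.95  0.07] 3.75
[ 0.57 -0.95  0.07] 3.75
```

```bash
python3 -m creep '[[[0.1,-0.15,0.02,1],[0.24,-0.46,0.04,2],[0.42,-0.75,0.06,3],[0.57,-0.95,0.07,3.75],[0.57,-0.95,0.07,3.75]]]' >/dev/null; python3 -m creep '[[[0,0,0,0],[0,0,0,0],[0,0,0,0],[0,0,0,0]]]'; python3 -c "
from h import *
st();plan([156,162,168,170],150,y=-.01);
for n in('top','side'):cv2.imwrite(f'pics/{n}7.png',r.camera(n))"
```

```text
time_s: 19.98
eef_pos: [0.4971, 0.0079, 0.3197]
orientation: [[0.38, -0.916, 0.128], [-0.813, -0.265, 0.518], [-0.44, -0.301, -0.846]]
contact_force: [1.0, -0.3, -1.6]
gripper_width: 0.0197
grip_force: 30.0
19.98 [0.4971 0.0079 0.3197] z [ 0.128  0.518 -0.846] y [-0.916 -0.265 -0.301] F [ 1.  -0.3 -1.6] w 0.0197 q [-0.54  0.14  0.91  1.98 -0.71  1.25 -2.12]
[[4.98e-01 7.00e-03 3.18e-01 6.00e+00]
 [5.08e-01 7.00e-03 3.19e-01 1.20e+01]
 [5.18e-01 7.00e-03 3.20e-01 1.80e+01]
 [5.21e-01 7.00e-03 3.21e-01 2.00e+01]]
[0.05 0.   0.03] 0.75
[ 0.12 -0.24  0.04] 1.5
[ 0.21 -0.48  0.04] 2.25
[ 0.24 -0.56  0.04] 2.5
```

```bash
python3 -m creep '[[[0.05,0,0.03,0.7],[0.12,-0.24,0.04,1.5],[0.21,-0.48,0.04,2.2],[0.24,-0.56,0.04,2.5],[0.24,-0.56,-0.1,2.5]]]' >/dev/null; python3 -m creep '[[[0,0,0.1,0],[0,0,-0.1,0],[0,0,0,0],[0,0,0,0]]]'; python3 -c "
from h import *
st()
a=r.camera('top')[120:240,250:390];b=r.camera('side')[120:270,290:470]
cv2.imwrite('pics/v8.png',np.hstack([cv2.resize(a,(420,360),interpolation=2),cv2.resize(b,(380,360),interpolation=2)[:, :380]]))"
```

```text
time_s: 21.2
eef_pos: [0.5206, 0.0043, 0.3252]
orientation: [[0.044, -0.991, 0.127], [-0.855, 0.029, 0.518], [-0.517, -0.131, -0.846]]
contact_force: [-1.0, 0.4, -1.2]
gripper_width: 0.0201
grip_force: 30.0
21.2 [0.5206 0.0043 0.3252] z [ 0.127  0.518 -0.846] y [-0.991  0.029 -0.131] F [-1.   0.4 -1.2] w 0.0201 q [-0.55  0.2   0.94  1.92 -0.75  1.3  -2.45]
```

View pics/v8.png

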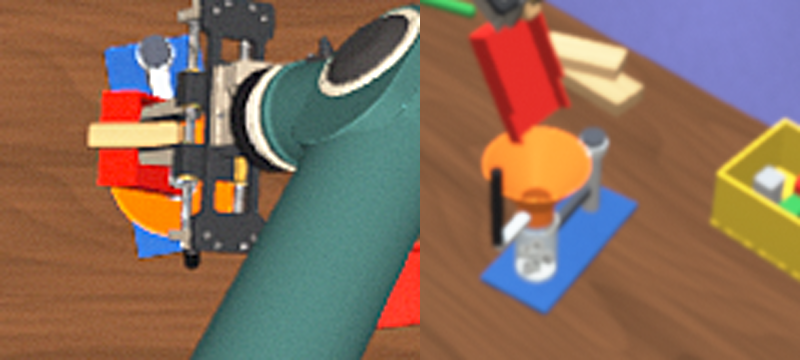

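The side view shows the tray is empty and the nuts are in the jar at (537,260), with none visible on the bench. The weight also dropped by about 0.7–1.2 N. Now I'll rise, twist back and return the scoop.

```bash
python3 -m creep '[[[-0.45,-0.12,-0.75,0],[-0.95,-0.25,-1.55,0],[-0.95,-0.25,-1.55,-1.2],[-0.95,-0.25,-1.55,-2.4],[-0.95,-0.25,-1.55,-3.6]]]' >/dev/null; python3 -c "
from h import *
st();seg((.52,-.1,.39),5,-9.6)"
```

```text
21.93 [0.521  0.0042 0.3988] z [ 0.127  0.518 -0.846] y [-0.844 -0.391 -0.366] F [-0.1  0.5 -1.5] w 0.0198 q [-0.56  0.11  0.92  1.82 -0.66  1.38 -2.1 ]
[ 0.41  0.22 -0.23] -1.2
[ 0.82  0.45 -0.47] -2.4
[ 1.23  0.67 -0.7 ] -3.6
[ 1.64  0.9  -0.93] -4.8
[ 2.05  1.12 -1.17] -6.0
```

```bash
python3 -m creep '[[[0.4,0.2,-0.2,-1.2],[0.8,0.45,-0.45,-2.4],[1.2,0.65,-0.7,-3.6],[1.6,0.9,-0.9,-4.8],[2,1.1,-1.15,-6]]]' >/dev/null; python3 -c "
from h import *
st();seg((.55,-.2,.38),5,-9.6)"
```

```text
22.55 [ 0.5191 -0.0983  0.3903] z [ 0.127  0.518 -0.846] y [-0.179 -0.827 -0.533] F [ 0.3 -0.7 -0.5] w 0.0199 q [-0.29  0.23  0.9   1.74 -0.7   1.51 -1.04]
[ 0.26  0.42 -0.2 ] -1.2
[ 0.52  0.84 -0.4 ] -2.4
[ 0.78  1.26 -0.6 ] -3.6
[ 1.05  1.68 -0.8 ] -4.8
[ 1.31  2.1  -1.  ] -6.0
```

```bash
python3 -m creep '[[[0.25,0.4,-0.2,-1.2],[0.5,0.85,-0.4,-2.4],[0.8,1.25,-0.6,-3.6],[1.05,1.7,-0.8,-4.8],[1.3,2.1,-1,-6]]]' >/dev/null; python3 -c "
from h import *
st();R=np.array(r.read_state()['orientation']);D=Ro.from_matrix(R.T@R0).as_rotvec(degrees=True);print(D/8);seg((.585,-.283,.30),5,D[2]/5)"
```

```text
23.18 [ 0.5496 -0.2001  0.3796] z [ 0.127  0.518 -0.846] y [ 0.605 -0.716 -0.347] F [ 0.9  0.  -1.8] w 0.02 q [ 0.01  0.4   0.78  1.56 -0.75  1.63 -0.07]
[ 0.00721662  0.01080305 -5.61024253]
[-0.22  0.54  0.14] -1.12
[-0.43  1.08  0.29] -2.24
[-0.65  1.63  0.43] -3.37
[-0.86  2.17  0.58] -4.49
[-1.08  2.71  0.72] -5.61
```

```bash
python3 -m creep '[[[-0.2,0.55,0.15,-1.1],[-0.4,1.1,0.3,-2.2],[-0.65,1.6,0.45,-3.4],[-0.86,2.2,0.6,-4.5],[-1.1,2.7,0.7,-5.6]]]' >/dev/null; python3 -c "
from h import *
st();print(np.round(scoop()[0][:,2],3));rows([(.585,-.283,.2),(.585,-.283,.12),(.585,-.283,.08),(.585,-.283,.062),(.585,-.283,.054)])"
```

```text
23.8 [ 0.5836 -0.2834  0.2998] z [ 0.127  0.518 -0.846] y [ 0.983 -0.178  0.038] F [ 0.3  0.2 -1. ] w 0.0199 q [ 0.26  0.59  0.61  1.44 -0.78  1.59  0.81]
[0.001 0.001 1.   ]
[-1.31 -0.06  2.12] 0.0
[-2.38 -0.14  3.81] 0.0
[-2.91 -0.18  4.66] 0.0
[-3.15 -0.19  5.04] 0.0
[-3.26 -0.2   5.21] 0.0
```

```bash
python3 -m creep '[[[-0.65,-0.03,1.06,0],[-1.3,-0.06,2.1,0],[-1.95,-0.1,3.1,0],[-2.5,-0.15,4,0],[-2.9,-0.18,4.65,0]]]' >/dev/null; python3 -c "
from h import *
st();rows([(.585,-.283,.06),(.585,-.283,.052),(.585,-.283,.0495),(.585,-.283,.048)])"
```

```text
24.43 [ 0.5836 -0.2818  0.0791] z [ 0.126  0.518 -0.846] y [ 0.983 -0.183  0.034] F [-0.1  0.2 -0.8] w 0.0201 q [ 0.3   0.82  0.53  1.59 -0.91  1.31  1.04]
[-0.27  0.02  0.39] 0.0
[-0.38  0.02  0.56] 0.0
[-0.41  0.02  0.61] 0.0
[-0.43  0.01  0.65] 0.0
```

```bash
python3 -m creep '[[[-0.14,0,0.2,0],[-0.27,0.02,0.4,0],[-0.34,0.02,0.5,0],[-0.4,0.02,0.6,0],[-0.4,0.02,0.6,0]]]' ; python3 -c "
from h import *
print(np.round(scoop()[1],4));st()"
```

```text
time_s: 25.05
eef_pos: [0.5859, -0.2835, 0.0532]
orientation: [[0.136, 0.982, 0.128], [0.836, -0.183, 0.518], [0.532, 0.037, -0.846]]
contact_force: [0.7, -0.2, -1.6]
gripper_width: 0.0198
grip_force: 30.0
[ 0.6076 -0.162   0.008 ]
25.05 [ 0.5859 -0.2835  0.0532] z [ 0.128  0.518 -0.846] y [ 0.982 -0.183  0.037] F [ 0.7 -0.2 -1.6] w 0.0198 q [ 0.31  0.86  0.52  1.58 -0.93  1.29  1.06]
```

```bash
python3 -m creep '[[[-0.03,0,0.04,0],[-0.05,0,0.08,0],[-0.05,0,0.08,0],[-0.05,0,0.08,0]]]' | head -4; python3 -m creep '[[[-0.015,0,0.025,0],[-0.015,0,0.025,0],[-0.015,0,0.025,0]]]'|head -5
```

```text
time_s: 25.55
eef_pos: [0.5861, -0.2837, 0.0499]
orientation: [[0.136, 0.982, 0.128], [0.836, -0.183, 0.518], [0.532, 0.037, -0.846]]
contact_force: [-0.4, -1.7, 2.9]
time_s: 25.92
eef_pos: [0.5862, -0.2839, 0.0496]
orientation: [[0.135, 0.982, 0.129], [0.836, -0.183, 0.518], [0.533, 0.038, -0.846]]
contact_force: [-2.3, -1.9, 8.1]
gripper_width: 0.02
```

```bash
python3 -m creep '[[[0.01,0,-0.02,0],[0.01,0,-0.02,0],[0.01,0,-0.02,0],[0.01,0,-0.02,0],[0.01,0,-0.02,0]]]' 0.6 | tail -2; python3 -m creep '[[[0,0,-0.5,0],[0,0,-1.2,0],[0,0,-2.2,0],[0,0,-3.2,0],[0,0,-4.2,0]]]'>/dev/null;  python3 -m creep '[[[0.5,0,-1,0],[1,0,-2,0],[1.5,0,-3,0],[1.5,0,-3,0]]]'; python3 - <<'E'
from h import *
a=r.camera('top');b=r.camera('side');a0=cv2.imread('pics/top0.png');b0=cv2.imread('pics/side0.png')
cv2.imwrite('pics/tf.png',a);cv2.imwrite('pics/sf.png',b)
# red blobs (scoops), wood grips, funnel centroids before/after
def red(i):
    m=((i[...,2]>150)&(i[...,1]<90)&(i[...,0]<90)).astype(np.uint8)
    n,_,s,c=cv2.connectedComponentsWithStats(m);return [(int(s[k,4]),s[k,:4].tolist(),c[k].round(1).tolist()) for k in range(1,n) if s[k,4]>80]
for x in(a0,a,b0,b):print(red(x))
def diff(x,y,w):
    x0,y0,x1,y1=w;return int((cv2.absdiff(x,y)[y0:y1,x0:x1].max(2)>40).sum())
print("hammer,glue top",diff(a0,a,(155,140,200,240)),diff(a0,a,(190,228,225,258)),"dowels",diff(a0,a,(365,190,432,235)),"hammer+glue side",diff(b0,b,(205,140,290,225)))
E
```

```text
gripper_width: 0.0677
grip_force: 0.0
time_s: 27.68
eef_pos: [0.5569, -0.3852, 0.33]
orientation: [[0.134, 0.982, 0.133], [0.839, -0.184, 0.512], [0.527, 0.043, -0.849]]
contact_force: [-0.2, 0.7, -0.2]
gripper_width: 0.0737
grip_force: 0.0
[(123, [364, 79, 10, 15], [368.7, 85.6]), (832, [354, 150, 44, 31], [373.5, 164.5]), (938, [372, 198, 45, 32], [392.3, 213.6])]
[(123, [364, 79, 10, 15], [368.7, 85.5]), (1034, [354, 149, 45, 32], [375.8, 164.7]), (469, [372, 198, 43, 22], [393.4, 206.7])]
[(124, [468, 192, 14, 18], [474.5, 197.8]), (991, [393, 233, 48, 46], [417.9, 253.2]), (1486, [367, 276, 57, 51], [396.7, 298.7])]
[(83, [468, 192, 11, 18], [472.9, 198.7]), (1192, [394, 234, 47, 45], [420.3, 255.1]), (1500, [367, 276, 57, 52], [396.7, 299.4])]
hammer,glue top 0 0 dowels 1414 hammer+glue side 669
```

```bash
python3 - <<'E'
from h import *
a=cv2.imread('pics/tf.png');b=cv2.imread('pics/sf.png');a0=cv2.imread('pics/top0.png');t3=cv2.resize(cv2.imread('pics/t3.png'),(160,120),interpolation=cv2.INTER_AREA)
org=lambda i:cv2.boundingRect(((i[...,2]>200)&(i[...,1]>90)&(i[...,1]<180)&(i[...,0]<80)).astype(np.uint8))
print(org(t3),org(a[110:230,220:380]))
d=(cv2.absdiff(a0,a).max(2)>40).astype(np.uint8)
n,_,s,c=cv2.connectedComponentsWithStats(d)
print([(s[k].tolist()) for k in range(1,n) if s[k,4]>6])
d3=(cv2.absdiff(t3,a[110:230,220:380]).max(2)>40).astype(np.uint8);n,_,s,c=cv2.connectedComponentsWithStats(d3);print([s[k].tolist() for k in range(1,n) if s[k,4]>4])
E
```

```text
(66, 0, 92, 93) (66, 0, 94, 93)
[[0, 104, 624, 296, 46012], [256, 141, 77, 69, 2761], [357, 148, 30, 21, 134], [384, 158, 9, 22, 107], [397, 160, 3, 5, 9], [375, 170, 7, 7, 35], [354, 173, 14, 4, 20]]
[[134, 39, 26, 29, 135], [145, 42, 3, 2, 6], [83, 69, 13, 8, 53], [0, 85, 45, 35, 1211], [138, 104, 22, 16, 200]]
```

```bash
python3 -c "
from station import r
print(r.close_job())"
```

```text
the job is handed in; nothing more can be done
None
```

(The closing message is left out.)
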